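Feel for the full screw box and load it on the sensing shelf

ROBOT

A 7-joint arm with a two-finger parallel gripper is mounted at the origin on a cart in front of the work surface, level with it; the furniture and walls round the work are solid. World frame = base frame: x ahead of the robot, y to its left, z up, the work surface at z = 0. Lengths are in m, angles in rad, forces in N, time in s.
With the tool pointing down it reaches from about 0.425 to 0.8 m from the base axis. Payload 8.3 kg.
Tool frame: the origin (TCP) lies between the finger pads; the fingertips stand r.tip_extent ahead of it and the grasp point (between the pads) lies 8 mm behind it (r.tip_extent is the distance from the TCP to the fingertips, in m); z points along the fingers, y is the direction in which the jaws open and shut (so a half turn about z gives the same grasp; the last joint's range is limited). The gripper opens to 85 mm and grips with 20 to 120 N. Pads are 22 mm wide; open, the fingers measure 114 mm over their backs; the gripper's body (76 mm by 85 mm) begins 54 mm behind the grasp point. The pads swing forward as they close: fully open they stand 13 mm farther back than shut.
Start: joints at [-1.164, 0.383, 0.016, 1.37, -0.006, 1.388, -0.046], TCP at [0.283, 0.557, 0.242] pointing down, gripper open.
Joint ranges: [-2.95, 2.95], [-0.25, 2.06], [-1.52, 1.56], [0.18, 2.33], [-1.44, 4.58], [0.02, 2.06], [-3.01, 3.01]. Speed limits (rad/s): [2.39, 2.39, 3.01, 3.01, 3.14, 3.14, 3.14].

INTERFACE

Orientations are given as [roll, pitch, yaw] about the fixed x, y, z axes, in that order (R = Rz(yaw) Ry(pitch) Rx(roll)).
In Python, from rig import r gives the robot as it stands.
- The arm moves only by the tool arm_command, never from a script. Its argument "motion" is a list of rows, each a list of 7 numbers: the opening, from 0 (shut) to 1 (fully open), then the shift along the tool's x, y, z in cm, then the turn, a rotation vector about the tool's x, y, z in rad. In form: [[claw, tx, ty, tz, wx, wy, wz], ...]. A call has 1 to 12 rows; each row is the pose to reach, as a shift and turn from the pose commanded when the call began, along the tool's axes at that moment; what a row does not reach only later rows make up. A row lasts 1/12 s, in which the tool goes at most 41.7 mm and 7.16 degrees, less where a joint would pass 70% of its speed; a pose out of reach is approached as far as the arm can. A call with a gripper value outside its range is refused whole. The fingers move at their own pace and stop on an object; "squeeze" is the grip in N (left out, the last holds). Time passes only in rows, so rows that repeat a pose let the fingers close. It gives the time, the measured TCP pose, the force and the opening at its end, in the units of the state.
- r.get_obs(): the state, without advancing time (a new reading comes with each control period).
- r.snapshot(name): name is "scene" or "top"; returns (picture, depth): 384x512x3 uint8, red, green, blue; 384x512 float32, m along the optical axis (not along the pixel's ray), 0 where there is no reading.
- r.calibration(name): a dict with "fx", "fy", "cx", "cy" (pixels), "xyz" and "orientation" of the camera in the world. Camera axes: x right, y down, z forward; pixel columns grow to the right and rows downward; lengths in m; the calibration is good to about 2 mm. A picture is of the moment at which its call begins. calibration takes no time and is no camera call.
- r.hand_in(): hands the job in, once; it reports no verdict.
The state is a dict: "time": time; "joint_positions": joint angles; "dq": joint speeds; "tau": joint torques, N m; "eef_pos": TCP position; "tcp_rot": TCP orientation; "wrist_force": force on the tool from outside, world axes, zero at the start; "ft_torque": the same for the moment, N m; "grip_width": finger opening in m.
Only numpy, scipy, OpenCV 4.12 (cv2) and the standard library are available. Lean on these libraries where they do the work, as an engineer would, in place of code of your own. Each camera call takes 0.05 s, during which the arm holds its last target.

TASK

Two of the three look-alike grey screw boxes are nearly empty and one is full: find out which by lifting one end of a box just a little, its other end still resting on the bench, to feel the weight. Then set the full box down gently on the lower, sloping shelf of the stand, lying lengthwise down the slope against the front lip and between the two corner guides, so that its weight holds the orange sensing pin down. Leave the two empty boxes lying on the bench where they were, and do not knock over the glass jar on the upper tray.

Things in the scene. Friction and masses are not known exactly. Their poses are not given: they have to be found in the camera images.
- box_a_center (a point): One of three look-alike lidded grey screw boxes (lid fixed), 62 (x) by 102 (y, long way) by 34 (z) mm, at first flat on the bench; this point is its centre, 17 mm above its underside. One of the three weighs 0.64 to 0.90 kg (full), the other two 0.09 to 0.18 kg each, evenly spread; it cannot be seen which, and their places are mixed.
- box_b_center (a point): One of three look-alike lidded grey screw boxes (lid fixed), 62 (x) by 102 (y, long way) by 34 (z) mm, at first flat on the bench; this point is its centre, 17 mm above its underside. One of the three weighs 0.64 to 0.90 kg (full), the other two 0.09 to 0.18 kg each, evenly spread; it cannot be seen which, and their places are mixed.
- box_c_center (a point): One of three look-alike lidded grey screw boxes (lid fixed), 62 (x) by 102 (y, long way) by 34 (z) mm, at first flat on the bench; this point is its centre, 17 mm above its underside. One of the three weighs 0.64 to 0.90 kg (full), the other two 0.09 to 0.18 kg each, evenly spread; it cannot be seen which, and their places are mixed.
- shelf: Lower shelf of the fixed stand: a steel plate sloping 25 degrees, low edge towards the robot. Origin on its upper face, under the middle of a box that lies against the lip; x points up the slope, y across it to the left, z out of the plate. Plate from x = -54 to +87 mm, y = -96 to +96 mm; frame tubes at y = +-105 mm. The stand is turned and shifted from run to run.
- lip (a point): Middle of the top edge of the steel front lip that stops the box; the lip stands 20 mm out of the shelf, its inner face at x = -51 mm of the shelf frame. Its two corner guides stand 14 mm high at y = +-39 mm from x = -51 to -36 mm, then flare out to y = +-45 mm at x = -25 mm: 8 mm to spare on either side of a box.
- tray_edge (a point): Middle of the front edge of the level upper tray, at its underside, 0.25 m above the bench. The tray (122 mm deep, 196 mm wide, rim 26 mm high) overhangs the shelf: level, this edge is only 21 mm farther back than the middle of a seated box, so a tool pointing straight down meets it; lean the tool back towards the robot, square to the shelf (25 degrees).
- pin (a joint): The sensing pin: an orange domed pin, 13 mm across, on the shelf's middle line at x = -11 mm of the shelf frame, that stands 6 mm proud of the plate when free. Value in m: 0 when up, 0.006 when fully down, flush with the plate. Its spring needs 2 N to start and 3 N to go fully down: an empty box does not press it down, the full one does.
- jar_center (a point): A small glass jar with a yellow lid, 56 mm across and 75 mm high, standing loose on the upper tray; this point is half-way up it.
- workbench: The blue workbench, fixed; its top is the level z = 0, its front edge x = 0.335 m. A fixed orange tool case, 0.10 m high, lies on it from x = 0.50 m backwards, between y = +0.10 and -0.34 m; its carrying handle, 43 mm high, reaches forward to x = 0.477 m between y = -0.18 and -0.06 m: carry things over or round it.

How it is judged:
On the way:
1. one end of any one of the boxes is lifted (the box tilted 3.5 to 28 degrees) while its other end still rests on the workbench (((angle between box_a_center's own z axis and vertical between 0.06 and 0.5 rad and contact force between box_a and workbench above 0.1 N and height (world z) of box_a_center below 0.05 m) or (angle between box_b_center's own z axis and vertical between 0.06 and 0.5 rad and contact force between box_b and workbench above 0.1 N and height (world z) of box_b_center below 0.05 m) or (angle between box_c_center's own z axis and vertical between 0.06 and 0.5 rad and contact force between box_c and workbench above 0.1 N and height (world z) of box_c_center below 0.05 m))), for 0.2 s.
At the end, for the whole second after the job is handed in: The full box rests on the sloping shelf, flat (5 deg), lengthwise down the slope (14 deg), within 12 mm of the lip and 14 mm of the middle line, its weight holding the pin down 4.5 mm or more. The other two lie flat on the bench within 60 mm of where they started. All is at rest (value of joint pin above 0.0045 m and ((x of box_a_center in the frame of shelf between -0.006 and 0.012 m and y of box_a_center in the frame of shelf between -0.014 and 0.014 m and z of box_a_center in the frame of shelf between 0.013 and 0.0205 m and angle between the z axis of box_a_center and the z axis of shelf, either way round below 0.08 rad and angle between the y axis of box_a_center and the x axis of shelf, either way round below 0.25 rad and linear speed of box_a below 0.02 m/s and distance of each of box_b_center, box_c_center from where it was at the start of the episode below 0.06 m and height (world z) of each of box_b_center, box_c_center below 0.022 m and angle between each of box_b_center, box_c_center's own z axis and vertical below 0.06 rad) or (x of box_b_center in the frame of shelf between -0.006 and 0.012 m and y of box_b_center in the frame of shelf between -0.014 and 0.014 m and z of box_b_center in the frame of shelf between 0.013 and 0.0205 m and angle between the z axis of box_b_center and the z axis of shelf, either way round below 0.08 rad and angle between the y axis of box_b_center and the x axis of shelf, either way round below 0.25 rad and linear speed of box_b below 0.02 m/s and distance of each of box_a_center, box_c_center from where it was at the start of the episode below 0.06 m and height (world z) of each of box_a_center, box_c_center below 0.022 m and angle between each of box_a_center, box_c_center's own z axis and vertical below 0.06 rad) or (x of box_c_center in the frame of shelf between -0.006 and 0.012 m and y of box_c_center in the frame of shelf between -0.014 and 0.014 m and z of box_c_center in the frame of shelf between 0.013 and 0.0205 m and angle between the z axis of box_c_center and the z axis of shelf, either way round below 0.08 rad and angle between the y axis of box_c_center and the x axis of shelf, either way round below 0.25 rad and linear speed of box_c below 0.02 m/s and distance of each of box_a_center, box_b_center from where it was at the start of the episode below 0.06 m and height (world z) of each of box_a_center, box_b_center below 0.022 m and angle between each of box_a_center, box_b_center's own z axis and vertical below 0.06 rad))); the robot touches nothing.
It fails at once if a box is dropped or thrown (moves faster than 0.5 m/s while the fingers do not hold it) ((linear speed of box_a above 0.5 m/s and contact force between the fingers and box_a below 0.05 N) or (linear speed of box_b above 0.5 m/s and contact force between the fingers and box_b below 0.05 N) or (linear speed of box_c above 0.5 m/s and contact force between the fingers and box_c below 0.05 N)).
It fails at once if the glass jar is knocked over or off the upper tray (angle between jar_center's own z axis and vertical above 0.5 rad or height (world z) of jar_center below 0.24 m).
It also fails if it takes over 72 s, if anything falls off the work surface, if the arm or the gripper's body presses on something with over 40 N, if the wrist force passes 120 N, or if a joint passes its speed limit or range.

## Working session

There is one attempt and no reset: what is moved stays moved. The work goes in short steps, Python scripts to look and compute and a tool call to move; the robot and the scene stay as the last step left them, time stands still between calls to the robot, and variables do not carry over. Pictures are saved under pics/ and viewed, and the job is handed in when it is done.

Besides the shell and the picture viewer there is one more tool, called after "Call:" as name([rows], argument=value, ...), one row to a line, values as JSON. arm_command: Moves the arm, as the interface text tells. Its arguments: {"type":"object","properties":{"motion":{"type":"array","items":{"type":"array","items":{"type":"number"}}},"squeeze":{"type":"number"}},"required":["motion"]}

```bash
mkdir -p pics; ls
python3 - <<'E'
from rig import r
import cv2,numpy as np
for n in("scene","top"):
    p,d=r.snapshot(n); cv2.imwrite(f"pics/{n}0.png",p[:,:,::-1]); np.save(f"pics/{n}0.npy",d); print(n,r.calibration(n))
o=r.get_obs(); print(o, r.tip_extent)
E
```

```text
pics
scene {'fx': 460.3667201826021, 'fy': 460.3667201826021, 'cx': 254.8747317631451, 'cy': 191.76778313746897, 'xyz': array([-0.63863221, -1.16582897,  1.15897458]), 'orientation': array([-2.2718811 , -0.00764271, -0.78354538])}
top {'fx': 365.1116288803123, 'fy': 365.1116288803123, 'cx': 259.791839270743, 'cy': 190.19624581333312, 'xyz': array([0.11903655, 0.01286633, 1.66385861]), 'orientation': array([-2.91199053, -0.00429602, -1.5787092 ])}
{'time': 0.1, 'joint_positions': array([-1.16387126,  0.38415537,  0.01639703,  1.37104644, -0.00631377,
        1.38819376, -0.04651022]), 'dq': array([ 0.00103431, -0.00161724, -0.00022771, -0.00201897, -0.0001976 ,
        0.00163113,  0.00032443]), 'tau': array([ 3.73754650e-03, -6.29135370e+01,  8.47864766e-01, -3.72754741e+01,
        1.68759841e-02,  1.04917033e-02, -2.67318558e-05]), 'eef_pos': array([0.28273427, 0.55690869, 0.2413794 ]), 'tcp_rot': array([-3.13983899e+00,  1.97524162e-05,  2.67179790e+00]), 'wrist_force': array([-0.07091449,  0.97943008,  0.06207126]), 'ft_torque': array([-0.0533406 ,  0.02121222,  0.03349747]), 'grip_width': 0.08520778388322836} 0.011
```

View pics/scene0.png

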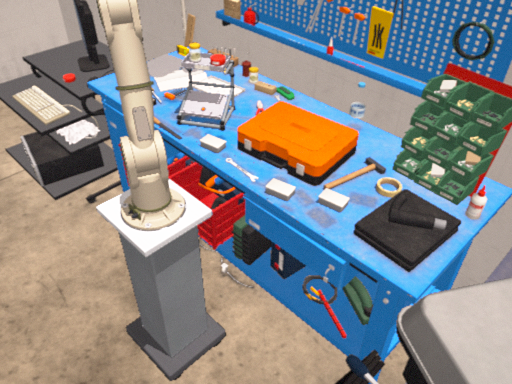

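View pics/top0.png

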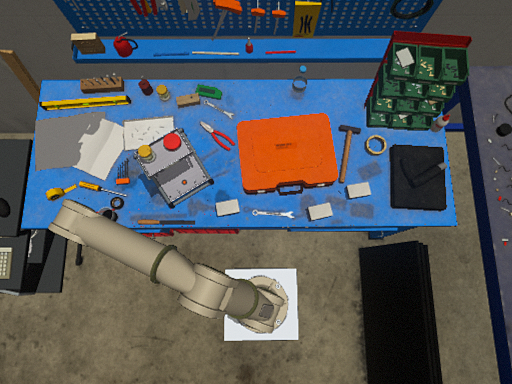

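The top view shows three light boxes near px (227,207), (320,211) and (358,189). The stand is around (172,165), with a yellow jar lid at (146,151) and a red item at (172,142). I'll zoom in and measure.

```bash
cat > h.py <<'E'
import numpy as np,cv2
from scipy.spatial.transform import Rotation as R
from rig import r
def cam(n):
    c=r.calibration(n); return c,R.from_euler('xyz',c['orientation']).as_matrix()
def onplane(n,uv,z):
    c,M=cam(n); uv=np.atleast_2d(uv).astype(float)
    d=np.c_[(uv[:,0]-c['cx'])/c['fx'],(uv[:,1]-c['cy'])/c['fy'],np.ones(len(uv))]@M.T
    return c['xyz']+d*((z-c['xyz'][2])/d[:,2])[:,None]
def cloud(n,d):
    c,M=cam(n); v,u=np.mgrid[:d.shape[0],:d.shape[1]]
    P=np.stack([(u-c['cx'])/c['fx']*d,(v-c['cy'])/c['fy']*d,d],-1)
    return P@M.T+c['xyz']
def proj(n,p):
    c,M=cam(n); q=(np.atleast_2d(p)-c['xyz'])@M
    return np.c_[q[:,0]/q[:,2]*c['fx']+c['cx'],q[:,1]/q[:,2]*c['fy']+c['cy']]
E
python3 - <<'E'
from h import *
for n,boxes in(("top",[(227,207),(320,211),(358,189)]),("scene",[(213,144),(280,188),(334,200)])):
    im=cv2.imread(f"pics/{n}0.png"); d=np.load(f"pics/{n}0.npy"); P=cloud(n,d)
    hsv=cv2.cvtColor(im,cv2.COLOR_BGR2HSV)
    for b in boxes:
        m=((hsv[...,1]<70)&(hsv[...,2]>130)).astype(np.uint8)
        w=np.zeros_like(m); w[b[1]-17:b[1]+17,b[0]-22:b[0]+22]=1; m*=w
        k,l,s,c=cv2.connectedComponentsWithStats(m); i=l[b[1],b[0]]
        # top face points from depth
        sel=(l==i)&(abs(P[...,2]-.034)<.008)
        ct=max(cv2.findContours(sel.astype(np.uint8),0,2)[0],key=len)
        X=onplane(n,ct[:,0,:],.034)[:,:2]
        rc=cv2.minAreaRect((X*1000).astype(np.float32)); print(n,b,s[i][4],sel.sum(),rc, P[sel].mean(0), cv2.boxPoints(rc).round().tolist())
im=cv2.imread("pics/top0.png")[110:230,110:240]; cv2.imwrite("pics/c1.png",cv2.resize(im,None,fx=5,fy=5,interpolation=2)[:600])
im=cv2.imread("pics/scene0.png")[35:135,160:260]; cv2.imwrite("pics/c2.png",cv2.resize(im,None,fx=6,fy=6,interpolation=2))
E
```

```text
top (227, 207) 302 279 ((422.4991455078125, 152.31846618652344), (60.646785736083984, 99.8080825805664), 11.422242164611816) [0.42239915 0.15241062 0.03400207] [[383.0, 195.0], [403.0, 97.0], [462.0, 109.0], [442.0, 207.0]]
top (320, 211) 315 281 ((401.8062744140625, -269.02880859375), (61.36603927612305, 99.2614974975586), 12.572794914245605) [ 0.40166549 -0.26889694  0.03372502] [[361.0, -227.0], [383.0, -324.0], [443.0, -311.0], [421.0, -214.0]]
top (358, 189) 288 269 ((499.39208984375, -450.460205078125), (60.628475189208984, 98.83594512939453), 9.25197696685791) [ 0.49976275 -0.45096509  0.03345412] [[462.0, -407.0], [477.0, -504.0], [537.0, -494.0], [521.0, -397.0]]
scene (213, 144) 244 210 ((417.2904052734375, 147.19444274902344), (70.53736877441406, 104.85237884521484), 10.336585998535156) [0.41827587 0.14571209 0.03409894] [[373.0, 192.0], [392.0, 89.0], [461.0, 102.0], [443.0, 205.0]]
scene (280, 188) 363 303 ((397.3344421386719, -275.99896240234375), (69.60277557373047, 104.36808776855469), 12.231484413146973) [ 0.39795017 -0.27377384  0.03378885] [[352.0, -232.0], [374.0, -334.0], [442.0, -320.0], [420.0, -218.0]]
scene (334, 200) 363 312 ((494.7701110839844, -454.6823425292969), (68.856689453125, 102.13667297363281), 9.393566131591797) [ 0.49620997 -0.45541872  0.03391744] [[452.0, -410.0], [469.0, -511.0], [537.0, -499.0], [520.0, -399.0]]
```

View pics/c1.png

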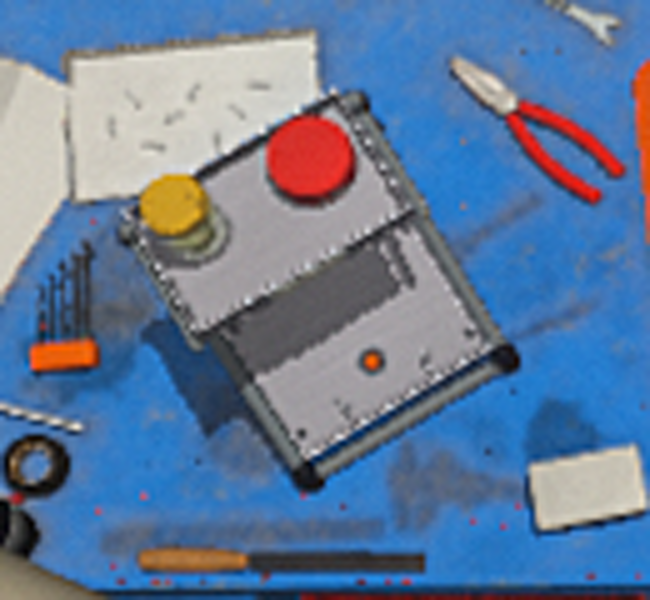

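View pics/c2.png

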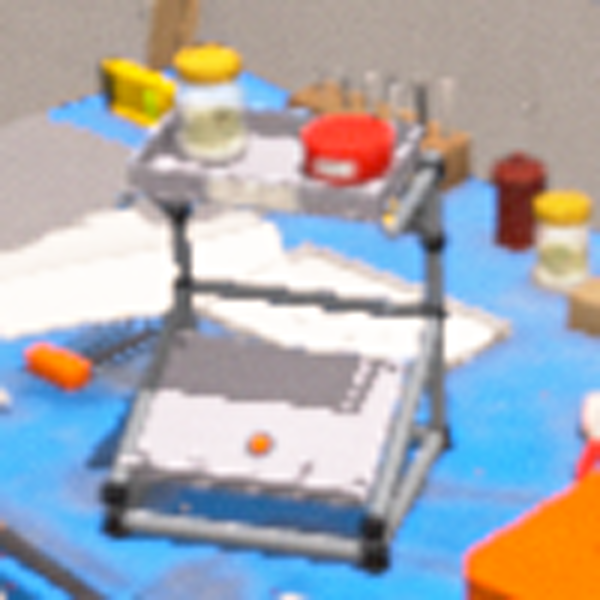

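The pin shows at about (184.4,182.2) in the top view and (203.3,108.8) in the scene view. The stand is turned about +30°. Next I'll measure the shelf plane and pin.

Run:
```python
from h import *
pix={}
for n,b in(("top",(184,182)),("scene",(203,109))):
    im=cv2.imread(f"pics/{n}0.png"); d=np.load(f"pics/{n}0.npy"); P=cloud(n,d); hsv=cv2.cvtColor(im,cv2.COLOR_BGR2HSV)
    m=((hsv[...,0]<20)&(hsv[...,1]>110)&(hsv[...,2]>120)); w=np.zeros_like(m); w[b[1]-6:b[1]+7,b[0]-6:b[0]+7]=1
    v,u=np.nonzero(m&w); pix[n]=(u.mean(),v.mean()); print(n,len(u),pix[n],P[v,u].mean(0))
    # shelf points near pin
    sel=np.zeros_like(m); sel[b[1]-25:b[1]+26,b[0]-30:b[0]+31]=1
    near=sel&(np.linalg.norm(P-P[b[1],b[0]],axis=2)<.11)&(hsv[...,1]<60)
    Q=P[near]
    # ransac plane
    best=None;rng=np.random.default_rng(0)
    for _ in range(800):
        a=Q[rng.choice(len(Q),3,False)]; nn=np.cross(a[1]-a[0],a[2]-a[0]); L=np.linalg.norm(nn)
        if L<1e-5: continue
        nn/=L; nn*=np.sign(nn[2]); inl=abs((Q-a[0])@nn)<.003
        if nn[2]<.85 or nn[2]>.95: continue
        if best is None or inl.sum()>best.sum(): best=inl
    I=Q[best]; c=I.mean(0); nn=np.linalg.svd(I-c)[2][2]; nn*=np.sign(nn[2])
    print(n,len(Q),best.sum(),"c",c,"n",nn,"slope",np.degrees(np.arccos(nn[2])),"yaw",np.degrees(np.arctan2(-nn[1],-nn[0])), "res",((I-c)@nn).std())
    # tray pts
    t=(P[...,2]>.25)&(P[...,2]<.29)&(P[...,0]>.45)&(P[...,0]<.85)&(P[...,1]>.2)&(P[...,1]<.6)
    print("tray",t.sum(),cv2.minAreaRect((P[t][:,:2]*1000).astype(np.float32)))
    lo=(P[...,2]>.01)&(P[...,2]<.07)&(P[...,0]>.4)&(P[...,0]<.6)&(P[...,1]>.22)&(P[...,1]<.5)
    print(lo.sum())
# triangulate
A=[];B=[]
for n in pix:
    c,M=cam(n); dd=M@np.array([(pix[n][0]-c['cx'])/c['fx'],(pix[n][1]-c['cy'])/c['fy'],1]); dd/=np.linalg.norm(dd)
    p=np.eye(3)-np.outer(dd,dd); A.append(p);B.append(p@c['xyz'])
    X=None
x=np.linalg.solve(sum(A),sum(B)); print("pin",x,[proj(n,x)-np.array(pix[n]) for n in pix])
```

```text
top 8 (np.float64(183.875), np.float64(181.875)) [0.53233855 0.34460715 0.06999971]
top 1437 703 c [0.55021516 0.35548775 0.07467424] n [-0.35089606 -0.21899709  0.91044617] slope 24.432918113350045 yaw 31.96862340355886 res 0.0017235614202736097
tray 1309 ((603.5906982421875, 390.7375793457031), (126.73794555664062, 227.22821044921875), 31.76694679260254)
831
scene 6 (np.float64(203.0), np.float64(108.5)) [0.52819832 0.33562394 0.07124037]
scene 1055 364 c [0.55597847 0.3477915  0.07402857] n [-0.35624254 -0.21418517  0.90951414] slope 24.561704852463624 yaw 31.015721551839594 res 0.0017348818581396771
tray 732 ((607.0221557617188, 384.0231628417969), (142.14854431152344, 214.3779296875), 30.28598403930664)
658
pin [0.53451791 0.34524207 0.06456225] [array([[ 0.11781191, -0.16591146]]), array([[-0.19336539,  0.03223753]])]
```

```bash
cat >> h.py <<'E'
def rel(p,z,y,R0=None,p0=None):
    o=r.get_obs(); 
    M0=R.from_euler('xyz',o['tcp_rot']).as_matrix() if R0 is None else R0
    p0=o['eef_pos'] if p0 is None else p0
    z=np.array(z,float);z/=np.linalg.norm(z); y=np.array(y,float); y-=z*(y@z); y/=np.linalg.norm(y)
    M=np.c_[np.cross(y,z),y,z]
    t=M0.T@(np.array(p)-p0)*100; w=R.from_matrix(M0.T@M).as_rotvec()
    return np.round(np.r_[t,w],3).tolist()
def az(a): a=np.radians(a); return np.array([np.cos(a),np.sin(a),0])
BX={'A':(np.array([.4225,.1523,0]),11.4),'B':(np.array([.4018,-.269,0]),12.6),'C':(np.array([.4994,-.4505,0]),9.25)}
def grasp(b,s,z): # s: offset along long axis (+ = +y end)
    c,a=BX[b]; return c+az(a+90)*s+np.array([0,0,z])
E
python3 - <<'E'
from h import *
for z in(.12,.014): print(rel(grasp('A',-.035,z),[0,0,-1],az(11.4)))
print([onplane("top",[u],z)[0].round(3) for u,z in(((172,206),.03),((212,181),.03))])
E
```

```text
[-32.949, -32.475, 12.196, -0.002, 0.001, 0.902]
[-32.949, -32.456, 22.796, -0.002, 0.001, 0.902]
[array([0.43 , 0.402, 0.03 ]), array([0.546, 0.223, 0.03 ])]
```

Call:
arm_command([
  [1, -33, -32.5, 9, 0, 0, 0.9],
  [1, -33, -32.5, 9, 0, 0, 0.9],
  [1, -33, -32.5, 9, 0, 0, 0.9],
  [1, -33, -32.5, 9, 0, 0, 0.9],
  [1, -33, -32.5, 9, 0, 0, 0.9],
  [1, -33, -32.5, 9, 0, 0, 0.9],
  [1, -33, -32.5, 9, 0, 0, 0.9],
  [1, -33, -32.5, 9, 0, 0, 0.9],
  [1, -33, -32.5, 9, 0, 0, 0.9],
  [1, -33, -32.5, 9, 0, 0, 0.9],
  [1, -33, -32.5, 9, 0, 0, 0.9],
  [1, -33, -32.5, 9, 0, 0, 0.9],
], squeeze=40)

```text
time: 1.1
eef_pos: [0.4306, 0.1116, 0.1513]
tcp_rot: [-3.14, 0.002, 1.765]
wrist_force: [-0.1, -0.4, 0.2]
grip_width: 0.0854
```

Run:
```python
from h import *
o=r.get_obs(); print(o['time'],o['joint_positions'].round(2),o['wrist_force'],o['eef_pos'])
for z in(.10,.014): print(rel(grasp('A',-.035,z),[0,0,-1],az(11.4)))
```

```text
1.1 [-0.74  0.06  0.43  1.98 -0.03  1.11 -0.1 ] [-0.0592282  -0.36724445  0.21537017] [0.43061524 0.11160305 0.15127664]
[0.659, 0.012, 5.127, -0.001, 0.002, -0.005]
[0.673, 0.024, 13.727, -0.001, 0.002, -0.005]
```

Call:
arm_command([
  [1, 0, 0, 4, 0, 0, 0],
  [1, 0, 0, 8, 0, 0, 0],
  [1, 0, 0, 10, 0, 0, 0],
  [1, 0, 0, 10, 0, 0, 0],
  [1, 0, 0, 10, 0, 0, 0],
])

```text
time: 1.52
eef_pos: [0.4292, 0.1176, 0.0518]
tcp_rot: [-3.139, 0.001, 1.772]
wrist_force: [-0.5, -0.9, 0.1]
grip_width: 0.086
```

Run:
```python
from h import *
p,d=r.snapshot("top"); cv2.imwrite("pics/t1.png",cv2.resize(p[150:240,180:300,::-1],None,fx=6,fy=6,interpolation=2))
o=r.get_obs(); print(o['time'],o['wrist_force'],o['eef_pos'])
for z in(.10,.014): print(rel(grasp('A',-.035,z),[0,0,-1],az(11.4)))
```

```text
1.5667 [0.79512772 0.23331679 0.39492173] [0.43042147 0.11814686 0.05303949]
[0.003, -0.101, -4.696, 0.0, 0.0, 0.002]
[0.006, -0.102, 3.904, 0.0, 0.0, 0.002]
```

View pics/t1.png

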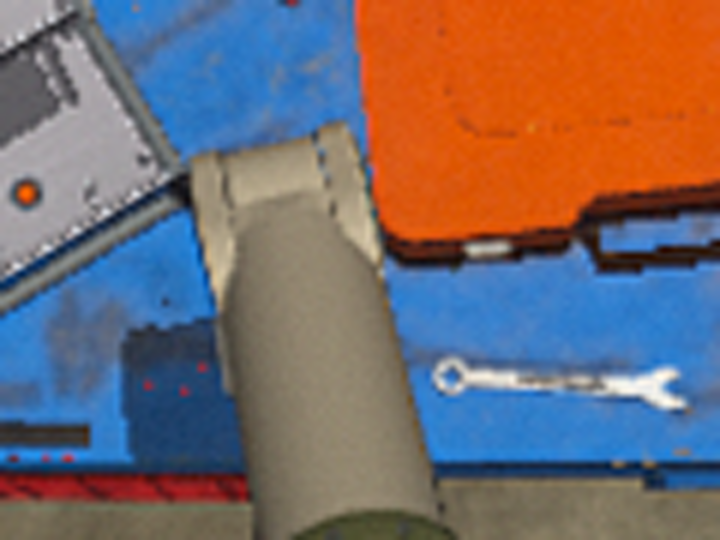

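The hand hides the box, so the image tells me little here, but the pose agrees with the target. Descending and gripping.

Call:
arm_command([
  [1, 0, 0, 2, 0, 0, 0],
  [1, 0, 0, 3.8, 0, 0, 0],
  [1, 0, 0, 3.8, 0, 0, 0],
  [0, 0, 0, 3.8, 0, 0, 0],
  [0, 0, 0, 3.8, 0, 0, 0],
  [0, 0, 0, 3.8, 0, 0, 0],
  [0, 0, 0, 3.8, 0, 0, 0],
  [0, 0, 0, 3.8, 0, 0, 0],
  [0, 0, 0, 3.8, 0, 0, 0],
], squeeze=40)

```text
time: 2.32
eef_pos: [0.4314, 0.1187, 0.0162]
tcp_rot: [3.139, -0.001, 1.772]
wrist_force: [-1.5, 0.5, 8.0]
grip_width: 0.0615
```

Run:
```python
from h import *
o=r.get_obs(); print(o['time'],o['wrist_force'],o['ft_torque'],o['eef_pos'],o['tcp_rot'],o['grip_width'])
M=R.from_euler('xyz',o['tcp_rot']).as_matrix(); print(M.round(3))
# pivot about far bottom edge, +y end: distance 51+35; height = 0
c,a=BX['A']; piv=c+az(a+90)*.051; ax=az(a)
for deg in(3,6,9):
    for s in(1,-1):
        Q=R.from_rotvec(ax*np.radians(deg)*s).as_matrix(); p=piv+Q@(o['eef_pos']-piv)
        print(deg*s,rel(p,Q@M[:,2],Q@M[:,1]),p)
```

```text
2.3167 [-1.48529962  0.4777754   8.01672757] [-0.20850076  0.47600866 -0.00208397] [0.43137994 0.11866823 0.01622945] [ 3.13869703e+00 -1.01488143e-03  1.77192469e+00] 0.061474376021310194
[[-0.2    0.98   0.003]
 [ 0.98   0.2    0.002]
 [ 0.001  0.003 -1.   ]]
3 [-0.074, -0.001, 0.451, -0.0, 0.052, 0.0] [0.43152461 0.11795077 0.01172079]
-3 [0.097, 0.002, -0.446, 0.0, -0.052, -0.0] [0.43118884 0.11961602 0.02069362]
6 [-0.124, -0.003, 0.905, -0.0, 0.105, 0.0] [0.43162244 0.1174656  0.00718   ]
-6 [0.218, 0.003, -0.887, 0.0, -0.105, -0.0] [0.43095181 0.12079154 0.02510108]
9 [-0.15, -0.004, 1.361, -0.0, 0.157, 0.0] [0.43167316 0.11721405 0.00261954]
-9 [0.361, 0.005, -1.321, 0.0, -0.157, -0.0] [0.43066952 0.12219157 0.02943974]
```

Call:
arm_command([
  [0, 0.05, 0, -0.3, 0, -0.02, 0],
  [0, 0.1, 0, -0.5, 0, -0.05, 0],
  [0, 0.17, 0, -0.8, 0, -0.08, 0],
  [0, 0.22, 0, -1.0, 0, -0.105, 0],
  [0, 0.26, 0, -1.2, 0, -0.12, 0],
  [0, 0.26, 0, -1.2, 0, -0.12, 0],
  [0, 0.26, 0, -1.2, 0, -0.12, 0],
  [0, 0.26, 0, -1.2, 0, -0.12, 0],
  [0, 0.26, 0, -1.2, 0, -0.12, 0],
  [0, 0.26, 0, -1.2, 0, -0.12, 0],
])

```text
time: 3.15
eef_pos: [0.4295, 0.1202, 0.0263]
tcp_rot: [-3.141, 0.12, 1.771]
wrist_force: [-0.5, -1.1, -1.2]
grip_width: 0.0615
```

Run:
```python
from h import *
o=r.get_obs(); print(o['time'],o['wrist_force'],o['ft_torque'],o['eef_pos'],o['tcp_rot'],o['grip_width'])
p,d=r.snapshot("scene"); cv2.imwrite("pics/s2.png",cv2.resize(p[90:190,150:270,::-1],None,fx=6,fy=6,interpolation=2))
```

```text
3.15 [-0.45396359 -1.12165419 -1.219752  ] [ 0.15312475  0.01642396 -0.03836438] [0.42949951 0.12019651 0.02625986] [-3.14133308  0.11983169  1.77094144] 0.061513483158584896
```

View pics/s2.png

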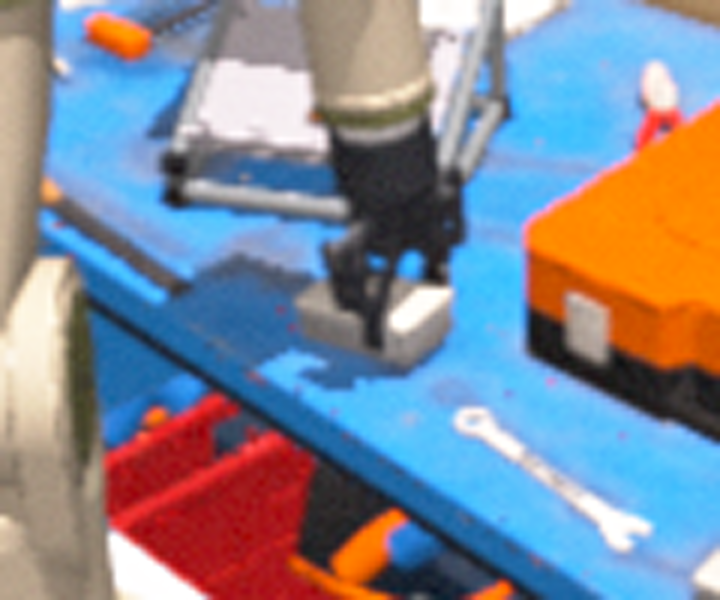

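The box end nearest the camera, around (380,330) in the crop, is off the bench, and the force is only about 1 N down. That suggests an empty box. I'll lift it slightly to make sure.

Call:
arm_command([
  [0, 0, 0, -0.4, 0, 0, 0],
  [0, 0, 0, -0.8, 0, 0, 0],
  [0, 0, 0, -0.8, 0, 0, 0],
  [0, 0, 0, -0.8, 0, 0, 0],
  [0, 0, 0, -0.8, 0, 0, 0],
  [0, 0, 0, -0.8, 0, 0, 0],
])

```text
time: 3.7
eef_pos: [0.4292, 0.1216, 0.0342]
tcp_rot: [-3.141, 0.12, 1.772]
wrist_force: [-0.9, 0.5, -1.5]
grip_width: 0.0611
```

Run:
```python
from h import *
for i in range(3):
    r.snapshot("scene");o=r.get_obs(); print(o['time'],o['wrist_force'],o['ft_torque'],o['eef_pos'])
```

```text
3.75 [ 0.92797134  0.07150841 -0.77185253] [ 0.11070072  0.03171945 -0.05879995] [0.42921918 0.12159532 0.03414398]
3.8 [-0.46346172 -0.89536404 -1.45740663] [ 0.09594081  0.03281283 -0.0032557 ] [0.42920512 0.12156123 0.03412981]
3.85 [-0.01469246  0.46247188 -1.31164856] [ 0.14374771  0.02945701 -0.02649988] [0.42920926 0.12155529 0.03411855]
```

Run:
```python
from h import *
print(rel([.4314,.1187,.0168],[0,0,-1],az(11.5)))
print(rel([.4314,.1187,.12],[0,0,-1],az(11.5)))
```

```text
[-0.114, 0.158, 1.758, -0.0, 0.12, 0.0]
[-1.35, 0.155, -8.488, -0.0, 0.12, 0.0]
```

Call:
arm_command([
  [0, 0, 0, 0.4, 0, 0, 0],
  [0, 0, 0, 0.8, 0, 0, 0],
  [0, 0, 0, 1.05, 0, 0.04, 0],
  [0, -0.05, 0, 1.4, 0, 0.08, 0],
  [0, -0.1, 0, 1.75, 0, 0.12, 0],
  [0, -0.1, 0, 1.75, 0, 0.12, 0],
  [0, -0.1, 0, 1.75, 0, 0.12, 0],
  [1, -0.1, 0, 1.75, 0, 0.12, 0],
  [1, -0.1, 0, 1.75, 0, 0.12, 0],
  [1, -0.1, 0, 1.75, 0, 0.12, 0],
  [1, -0.1, 0, 1.75, 0, 0.12, 0],
])

```text
time: 4.77
eef_pos: [0.4299, 0.1191, 0.017]
tcp_rot: [3.142, 0.0, 1.773]
wrist_force: [-0.1, -0.7, 0.0]
grip_width: 0.0851
```

Run:
```python
from h import *
o=r.get_obs(); print(o['time'],o['wrist_force'],o['eef_pos'],o['grip_width'])
print(rel(grasp('B',.035,.15),[0,0,-1],az(12.6)))
print(rel(grasp('B',-.035,.15),[0,0,-1],az(12.6)))
```

```text
4.7667 [-0.07735638 -0.66583501  0.04769965] [0.42987331 0.1190518  0.01699026] 0.08513487836130555
[-33.955, -10.603, -13.292, 0.0, 0.0, -0.018]
[-40.954, -10.479, -13.291, 0.0, 0.0, -0.018]
```

Call:
arm_command([
  [1, 0, 0, -4, 0, 0, 0],
  [1, 0, 0, -8, 0, 0, 0],
  [1, -4, -2, -11, 0, 0, 0],
  [1, -8, -3, -13.3, 0, 0, -0.02],
  [1, -12, -5, -13.3, 0, 0, -0.02],
  [1, -16, -7, -13.3, 0, 0, -0.02],
  [1, -20, -8, -13.3, 0, 0, -0.02],
  [1, -24, -9, -13.3, 0, 0, -0.02],
  [1, -28, -10, -13.3, 0, 0, -0.02],
  [1, -31, -10.5, -13.3, 0, 0, -0.02],
  [1, -34, -10.6, -13.3, 0, 0, -0.02],
  [1, -34, -10.6, -13.3, 0, 0, -0.02],
])

```text
time: 5.77
eef_pos: [0.3933, -0.243, 0.1507]
tcp_rot: [-3.142, 0.005, 1.785]
wrist_force: [-0.8, 0.1, 0.5]
grip_width: 0.0851
```

Call:
arm_command([
  [1, 0, 0, 4, 0, 0, 0],
  [1, 0, 0, 8, 0, 0, 0],
  [1, 0, 0, 9, 0, 0, 0],
  [1, 0, 0, 9, 0, 0, 0],
  [1, 0, 0, 9, 0, 0, 0],
])

```text
time: 6.18
eef_pos: [0.3939, -0.2359, 0.0607]
tcp_rot: [-3.14, 0.0, 1.792]
wrist_force: [0.3, 0.1, 0.9]
grip_width: 0.0852
```

Run:
```python
from h import *
p,d=r.snapshot("scene"); cv2.imwrite("pics/s3.png",cv2.resize(p[90:240,170:370,::-1],None,fx=4,fy=4,interpolation=2))
o=r.get_obs(); print(o['time'],o['wrist_force'],o['eef_pos'],o['grip_width'],o['joint_positions'].round(2))
print(rel(grasp('B',.035,.016),[0,0,-1],az(12.6)))
```

```text
6.2333 [ 0.52234376 -1.51682168  1.46369591] [ 0.39485367 -0.23622012  0.06158723] 0.08510428947154533 [-0.26  0.28  0.83  2.06 -0.26  0.91  0.94]
[0.154, -0.042, 4.559, 0.001, 0.001, 0.001]
```

View pics/s3.png

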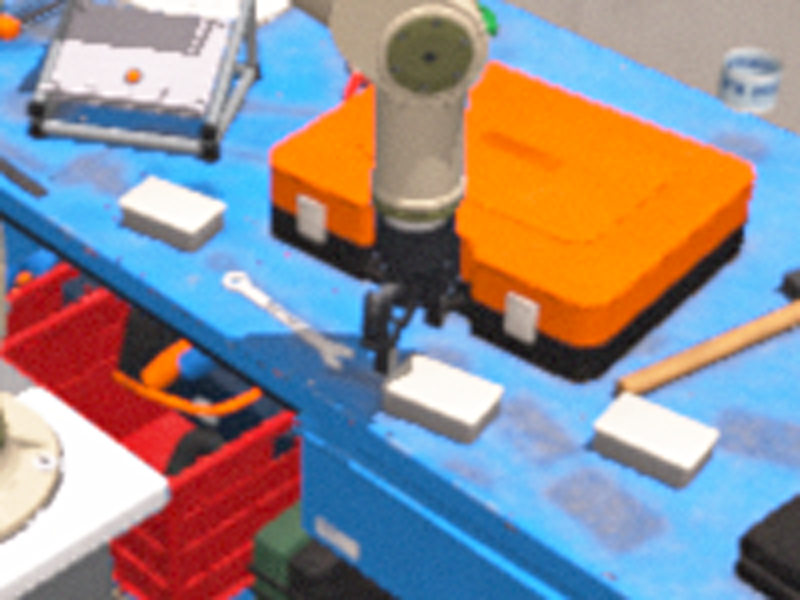

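Box A lies flat again at (172,212), and the hand is astride B's left end. Grip and tilt B.

Call:
arm_command([
  [1, 0.1, 0, 3, 0, 0, 0],
  [1, 0.1, 0, 4.5, 0, 0, 0],
  [1, 0.1, 0, 4.5, 0, 0, 0],
  [0, 0.1, 0, 4.5, 0, 0, 0],
  [0, 0.1, 0, 4.5, 0, 0, 0],
  [0, 0.1, 0, 4.5, 0, 0, 0],
  [0, 0.1, 0, 4.5, 0, 0, 0],
  [0, 0.1, 0, 4.5, 0, 0, 0],
  [0, 0.1, 0, 4.5, 0, 0, 0],
], squeeze=50)

```text
time: 6.98
eef_pos: [0.3951, -0.2354, 0.0172]
tcp_rot: [3.139, 0.001, 1.792]
wrist_force: [-1.6, 0.6, 7.6]
grip_width: 0.0614
```

Call:
arm_command([
  [0, -0.05, 0, -0.3, 0, 0.02, 0],
  [0, -0.1, 0, -0.5, 0, 0.05, 0],
  [0, -0.17, 0, -0.8, 0, 0.08, 0],
  [0, -0.22, 0, -1.0, 0, 0.105, 0],
  [0, -0.26, 0, -1.2, 0, 0.12, 0],
  [0, -0.26, 0, -1.2, 0, 0.12, 0],
  [0, -0.26, 0, -1.2, 0, 0.12, 0],
  [0, -0.26, 0, -1.2, 0, 0.12, 0],
  [0, -0.26, 0, -1.2, 0, 0.12, 0],
  [0, -0.26, 0, -1.2, 0, 0.12, 0],
])

```text
time: 7.82
eef_pos: [0.3946, -0.2377, 0.0273]
tcp_rot: [3.141, -0.119, 1.792]
wrist_force: [0.0, -1.6, -3.5]
grip_width: 0.0609
```

Run:
```python
from h import *
for i in range(3):
    r.snapshot("scene");o=r.get_obs(); print(o['time'],o['wrist_force'],o['ft_torque'],o['eef_pos'])
```

```text
7.8667 [-0.67127786 -2.47827309 -2.49796881] [-0.98681026 -0.1820361  -0.06064369] [ 0.39453083 -0.23766879  0.02724477]
7.9167 [ 0.0057447  -3.60893225 -3.23133102] [-1.01371694 -0.16870707 -0.07078843] [ 0.39452038 -0.237669    0.0272217 ]
7.9667 [ 0.04240873 -2.90223199 -3.24952206] [-1.02281782 -0.22482972 -0.04326272] [ 0.39455735 -0.2376264   0.02721114]
```

B pulls down with about 3.2 N at its end and a 1 N·m moment, so it's probably the full one. Lower it, regrip at the centre, and confirm.

Run:
```python
from h import *
print(rel([.3951,-.2354,.0172],[0,0,-1],az(12.68)))
```

```text
[0.085, 0.101, 1.018, 0.0, -0.119, -0.0]
```

Call:
arm_command([
  [0, 0, 0.02, 0.3, 0, -0.03, 0],
  [0, 0.03, 0.05, 0.6, 0, -0.07, 0],
  [0, 0.06, 0.08, 0.85, 0, -0.1, 0],
  [0, 0.08, 0.1, 1.02, 0, -0.12, 0],
  [0, 0.08, 0.1, 1.02, 0, -0.12, 0],
  [0, 0.08, 0.1, 1.02, 0, -0.12, 0],
  [1, 0.08, 0.1, 1.02, 0, -0.12, 0],
  [1, 0.08, 0.1, 1.02, 0, -0.12, 0],
  [1, 0.08, 0.1, 1.02, 0, -0.12, 0],
  [1, 0.08, 0.1, 1.02, 0, -0.12, 0],
])

```text
time: 8.8
eef_pos: [0.395, -0.235, 0.0169]
tcp_rot: [-3.142, -0.0, 1.792]
wrist_force: [-0.3, 0.0, -0.8]
grip_width: 0.0857
```

Call:
arm_command([
  [1, 0, 0, -4, 0, 0, 0],
  [1, 0, 0, -8, 0, 0, 0],
  [1, 6, 0, -11, 0, 0, 0],
  [1, 10, 0, -11, 0, 0, 0],
  [1, 14, 0, -11, 0, 0, 0],
  [1, 18, 0, -11, 0, 0, 0],
])

```text
time: 9.3
eef_pos: [0.3594, -0.0763, 0.1276]
tcp_rot: [3.139, 0.0, 1.791]
wrist_force: [2.6, 1.4, -1.3]
grip_width: 0.0852
```

Run:
```python
from h import *
p,d=r.snapshot("top"); P=cloud("top",d); cv2.imwrite("pics/t4.png",cv2.resize(p[150:240,200:400,::-1],None,fx=4,fy=4,interpolation=2))
hsv=cv2.cvtColor(p,cv2.COLOR_RGB2HSV)
for k in'AB':
    u,v=proj("top",BX[k][0]+[0,0,.034])[0].astype(int)
    m=(hsv[...,1]<70)&(hsv[...,2]>130)&(abs(P[...,2]-.034)<.008); w=np.zeros_like(m); w[v-17:v+17,u-22:u+22]=1
    ct=max(cv2.findContours((m&w).astype(np.uint8),0,2)[0],key=len); print(k,cv2.minAreaRect((onplane("top",ct[:,0],.034)[:,:2]*1000).astype(np.float32)))
o=r.get_obs(); print(o['time'],o['wrist_force'],o['eef_pos'],o['grip_width'])
```

```text
A ((422.255615234375, 152.63360595703125), (60.73838806152344, 100.56684875488281), 11.179519653320312)
B ((401.3554382324219, -268.4825134277344), (60.596946716308594, 99.12091827392578), 12.689691543579102)
9.35 [-0.51836212  5.29877472 -2.14988574] [ 0.35735576 -0.06921594  0.12669488] 0.08530961124282656
```

View pics/t4.png

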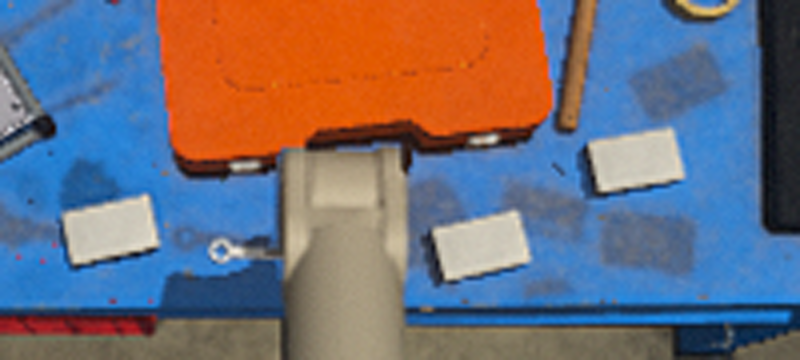

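Both boxes are back within 1 mm of their starts. In the crop A is at (110,230) and B at (480,245). Now grip B at its centre.

```bash
sed -i "s/'B':(np.array(\[.4018,-.269,0\])/'B':(np.array([.4016,-.2688,0])/" h.py
python3 - <<'E'
from h import *
r.snapshot("top");o=r.get_obs(); print(o['wrist_force'],o['eef_pos'])
print(rel(grasp('B',0,.10),[0,0,-1],az(12.6)))
E
```

```text
[-0.18150519 -0.66470934 -0.47424765] [ 0.35832424 -0.07201942  0.12664512]
[-20.154, -0.246, 2.612, 0.001, -0.003, 0.009]
```

Call:
arm_command([
  [1, -4, 0, 0, 0, 0, 0],
  [1, -8, 0, 0, 0, 0, 0],
  [1, -12, 0, 0, 0, 0, 0],
  [1, -16, -0.1, 0, 0, 0, 0],
  [1, -20.1, -0.2, 1, 0, 0, 0.01],
  [1, -20.1, -0.2, 4, 0, 0, 0.01],
  [1, -20.1, -0.2, 6, 0, 0, 0.01],
  [1, -20.1, -0.2, 6, 0, 0, 0.01],
  [1, -20.1, -0.2, 6, 0, 0, 0.01],
])

```text
time: 10.15
eef_pos: [0.4005, -0.2742, 0.066]
tcp_rot: [-3.139, -0.001, 1.781]
wrist_force: [-0.7, 0.2, 0.7]
grip_width: 0.0851
```

Run:
```python
from h import *
r.snapshot("top");o=r.get_obs(); print(o['wrist_force'],o['eef_pos'])
print(rel(grasp('B',0,.02),[0,0,-1],az(12.6)))
```

```text
[-0.52016681 -0.11622965  0.53008049] [ 0.40150121 -0.27428713  0.06709853]
[0.535, 0.127, 4.71, -0.001, 0.0, -0.009]
```

Call:
arm_command([
  [1, 0.5, 0.1, 2, 0, 0, 0],
  [1, 0.5, 0.1, 4.7, 0, 0, 0],
  [1, 0.5, 0.1, 4.7, 0, 0, 0],
  [0, 0.5, 0.1, 4.7, 0, 0, 0],
  [0, 0.5, 0.1, 4.7, 0, 0, 0],
  [0, 0.5, 0.1, 4.7, 0, 0, 0],
  [0, 0.5, 0.1, 4.7, 0, 0, 0],
  [0, 0.5, 0.1, 4.7, 0, 0, 0],
  [0, 0.5, 0.1, 4.7, 0, 0, 0],
], squeeze=80)

```text
time: 10.95
eef_pos: [0.4025, -0.2697, 0.0219]
tcp_rot: [3.139, 0.001, 1.782]
wrist_force: [-2.8, 1.9, 9.1]
grip_width: 0.0604
```

Call:
arm_command([
  [0, 0, 0, -0.5, 0, 0, 0],
  [0, 0, 0, -1.5, 0, 0, 0],
  [0, 0, 0, -3, 0, 0, 0],
  [0, 0, 0, -5, 0, 0, 0],
  [0, 0, 0, -7, 0, 0, 0],
  [0, 0, 0, -7, 0, 0, 0],
  [0, 0, 0, -7, 0, 0, 0],
  [0, 0, 0, -7, 0, 0, 0],
])

```text
time: 11.62
eef_pos: [0.4011, -0.2682, 0.0889]
tcp_rot: [-3.141, -0.001, 1.782]
wrist_force: [-0.5, 0.6, -9.1]
grip_width: 0.0602
```

Run:
```python
from h import *
for i in range(2):
    p,d=r.snapshot("scene");o=r.get_obs(); print(o['time'],o['wrist_force'],o['ft_torque'],o['eef_pos'],o['grip_width'])
cv2.imwrite("pics/s5.png",cv2.resize(p[120:240,200:360,::-1],None,fx=5,fy=5,interpolation=2))
```

```text
11.6667 [ 0.94287199 -0.31370338 -8.63931943] [ 0.04292359 -0.00256385 -0.0359162 ] [ 0.40077602 -0.26817111  0.08856787] 0.06018864039318078
11.7167 [-0.19454621  0.74674711 -8.95220756] [-0.00670899 -0.00906665 -0.01907608] [ 0.40065911 -0.26828631  0.08844826] 0.06005559929754654
```

View pics/s5.png

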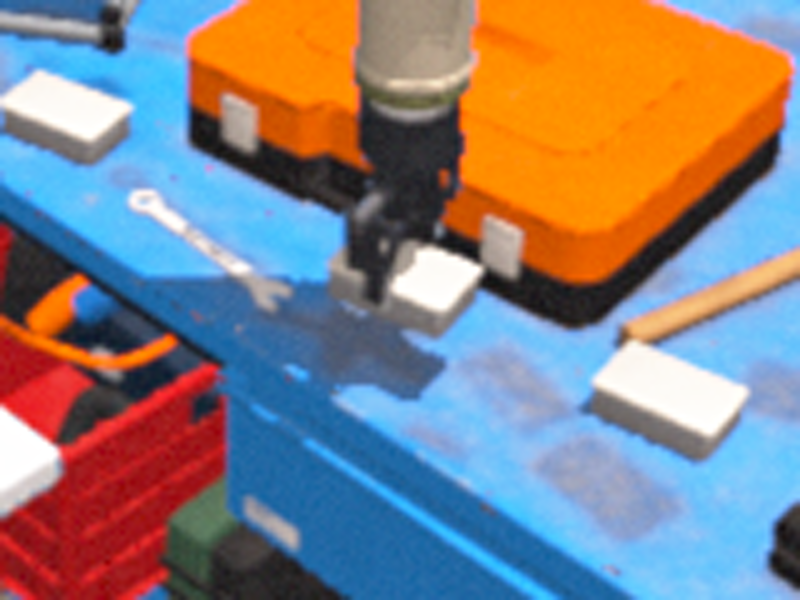

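B weighs about 8.9 N (0.9 kg), so it's the full box, held level at its centre. Next, work out the carry.

```bash
cat >> h.py <<'E'
PSI=31.7; S=np.radians(25)
ex=np.cos(S)*az(PSI)+np.array([0,0,np.sin(S)]); ey=az(PSI+90); ez=np.cross(ex,ey)
O=np.array([.5441,.3511,.069])
def seat(x,y,z): return O+x*ex+y*ey+z*ez
E
python3 - <<'E'
from h import *
print(rel([.46,.0,.22],[0,0,-1],az(67)))
print(seat(.004,0,.12),seat(.004,0,.022))
E
```

```text
[25.006, 11.404, -13.142, -0.001, -0.002, -0.958]
[0.50403619 0.32635609 0.17944741] [0.53927388 0.34811933 0.09062924]
```

Call:
arm_command([
  [0, 0, 0, -3, 0, 0, 0],
  [0, 1, 0, -6.5, 0, 0, -0.05],
  [0, 3, 1, -10, 0, 0, -0.15],
  [0, 6, 2, -12.5, 0, 0, -0.25],
  [0, 9, 4, -13.1, 0, 0, -0.35],
  [0, 12, 5, -13.1, 0, 0, -0.46],
  [0, 15, 7, -13.1, 0, 0, -0.57],
  [0, 18, 8, -13.1, 0, 0, -0.68],
  [0, 21, 10, -13.1, 0, 0, -0.78],
  [0, 23.5, 11, -13.1, 0, 0, -0.88],
  [0, 25, 11.4, -13.1, 0, 0, -0.96],
  [0, 25, 11.4, -13.1, 0, 0, -0.96],
])

```text
time: 12.72
eef_pos: [0.46, 0.004, 0.219]
tcp_rot: [-3.14, -0.003, 2.753]
wrist_force: [-0.1, 0.5, -7.9]
grip_width: 0.0606
```

Run:
```python
from h import *
o=r.get_obs(); print(o['eef_pos'],o['joint_positions'].round(2),o['wrist_force'],o['grip_width'])
print(rel([.46,.0,.22],[0,0,-1],az(67)))
print(rel([.46,.24,.24],[0,0,-1],ey))
```

```text
[0.46003224 0.00397068 0.21898518] [-0.79  0.03  0.73  1.86 -0.02  1.27  1.13] [-0.09980301  0.49737554 -7.9354071 ] 0.06060569502532667
[-0.147, -0.369, -0.101, -0.001, -0.003, 0.013]
[8.947, 21.841, -2.105, 0.0, -0.003, -0.942]
```

Call:
arm_command([
  [0, 0.5, 2, 0, 0, 0, -0.08],
  [0, 1.5, 4, -0.5, 0, 0, -0.18],
  [0, 2.5, 7, -1, 0, 0, -0.28],
  [0, 3.5, 10, -1.5, 0, 0, -0.38],
  [0, 4.5, 12.5, -2, 0, 0, -0.48],
  [0, 6, 15, -2, 0, 0, -0.58],
  [0, 7, 17.5, -2, 0, 0, -0.68],
  [0, 8, 20, -2, 0, 0, -0.78],
  [0, 8.9, 21.8, -2, 0, 0, -0.87],
  [0, 8.9, 21.8, -2, 0, 0, -0.94],
  [0, 8.9, 21.8, -2, 0, 0, -0.94],
])

```text
time: 13.63
eef_pos: [0.4626, 0.2356, 0.2386]
tcp_rot: [-3.141, -0.004, -2.596]
wrist_force: [0.5, -1.1, -8.2]
grip_width: 0.0603
```

Run:
```python
from h import *
o=r.get_obs(); print(o['eef_pos'],o['joint_positions'].round(2),o['wrist_force'],o['grip_width'])
print(rel([.46,.24,.24],[0,0,-1],ey))
print(rel(seat(.006,0,.13),-ez,ey))
```

```text
[0.46256921 0.23559226 0.23860724] [-0.98  0.16  0.51  1.68 -0.08  1.32  1.66] [ 0.53186618 -1.05922819 -8.19247202] 0.06029435817343798
[-0.008, 0.51, -0.14, -0.001, -0.004, -0.008]
[-8.03, 5.61, 4.891, -0.002, -0.44, -0.008]
```

Call:
arm_command([
  [0, 0, 1.5, 1, 0, -0.06, 0],
  [0, 0, 3, 2, 0, -0.15, 0],
  [0, -1, 4.5, 3.2, 0, -0.25, 0],
  [0, -2, 5.6, 4.2, 0, -0.34, 0],
  [0, -3.5, 5.6, 4.9, 0, -0.44, 0],
  [0, -5.5, 5.6, 4.9, 0, -0.44, 0],
  [0, -7, 5.6, 4.9, 0, -0.44, 0],
  [0, -8, 5.6, 4.9, 0, -0.44, 0],
  [0, -8, 5.6, 4.9, 0, -0.44, 0],
  [0, -8, 5.6, 4.9, 0, -0.44, 0],
])

```text
time: 14.47
eef_pos: [0.5037, 0.3226, 0.1907]
tcp_rot: [-3.141, 0.438, -2.605]
wrist_force: [-1.2, -0.7, -9.4]
grip_width: 0.0603
```

Run:
```python
from h import *
p,d=r.snapshot("scene"); cv2.imwrite("pics/s6.png",cv2.resize(p[35:135,140:260,::-1],None,fx=6,fy=6,interpolation=2))
p,d=r.snapshot("top"); cv2.imwrite("pics/t6.png",cv2.resize(p[120:220,120:240,::-1],None,fx=6,fy=6,interpolation=2))
o=r.get_obs(); print(o['time'],o['eef_pos'],o['joint_positions'].round(2),o['wrist_force'],o['grip_width'])
print(rel(seat(.006,0,.13),-ez,ey), (o['eef_pos']-O)@np.c_[ex,ey,ez])
```

```text
14.5667 [0.50303713 0.32280865 0.19077915] [-1.08  0.06  0.44  1.96  0.02  0.68  1.46] [-0.16465806  0.22689081 -8.97004622] 0.060048539655619564
[0.037, 0.25, 0.14, -0.007, 0.002, -0.014] [ 0.0063292  -0.00249322  0.13141707]
```

View pics/s6.png

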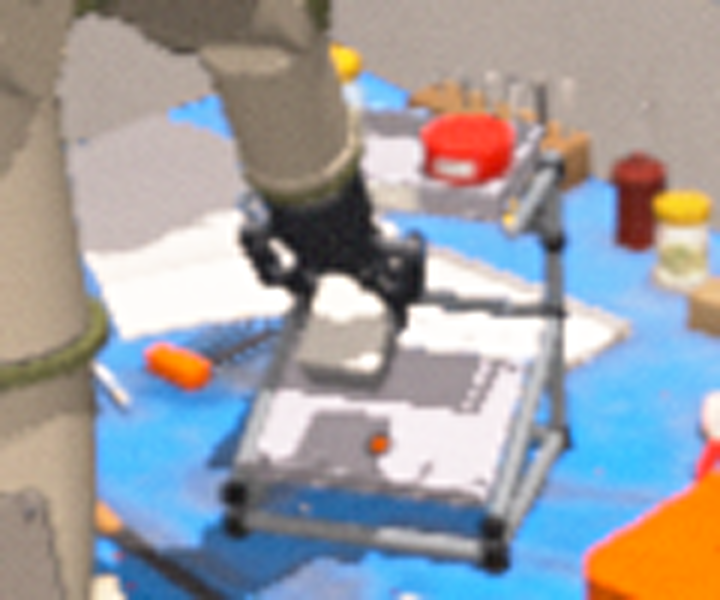

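View pics/t6.png

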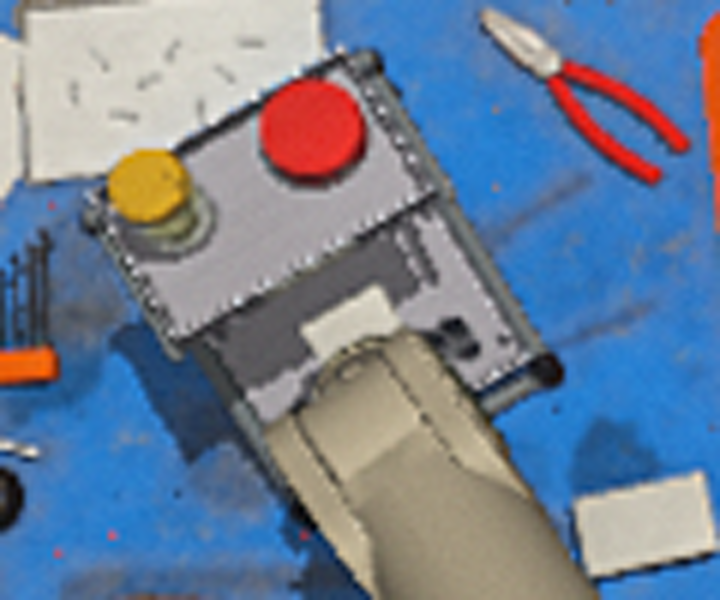

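In the scene crop the box hovers at (345,345), square over the shelf, and the pin is visible at (378,443). In the top crop the box's upper end (350,325) clears the tray. Descend square to the shelf.

Call:
arm_command([
  [0, 0, 0.1, 2.5, 0, 0, -0.01],
  [0, 0, 0.2, 5, 0, 0, -0.01],
  [0, 0, 0.25, 7, 0, 0, -0.01],
  [0, 0, 0.25, 8.5, 0, 0, -0.01],
  [0, 0, 0.25, 9, 0, 0, -0.01],
  [0, 0, 0.25, 9, 0, 0, -0.01],
  [0, 0, 0.25, 9, 0, 0, -0.01],
  [0, 0, 0.25, 9, 0, 0, -0.01],
])

```text
time: 15.23
eef_pos: [0.5352, 0.346, 0.1115]
tcp_rot: [-3.137, 0.442, -2.591]
wrist_force: [-0.1, 0.0, -8.5]
grip_width: 0.0601
```

Run:
```python
from h import *
p,d=r.snapshot("scene"); cv2.imwrite("pics/s7.png",cv2.resize(p[60:130,160:260,::-1],None,fx=8,fy=8,interpolation=2))
p,d=r.snapshot("top"); cv2.imwrite("pics/t7.png",cv2.resize(p[140:220,130:230,::-1],None,fx=7,fy=7,interpolation=2))
o=r.get_obs(); print(o['time'],o['wrist_force'],o['grip_width'])
print(rel(seat(.006,0,.022),-ez,ey), (o['eef_pos']-O)@np.c_[ex,ey,ez], o['wrist_force']@np.c_[ex,ey,ez])
```

```text
15.3333 [-0.44882452 -0.73947586 -8.18981084] 0.0603968360791347
[0.287, -0.041, 2.091, -0.005, 0.006, -0.002] [0.00875729 0.00051047 0.04292191] [-4.15941803 -0.39330972 -7.09688796]
```

View pics/s7.png

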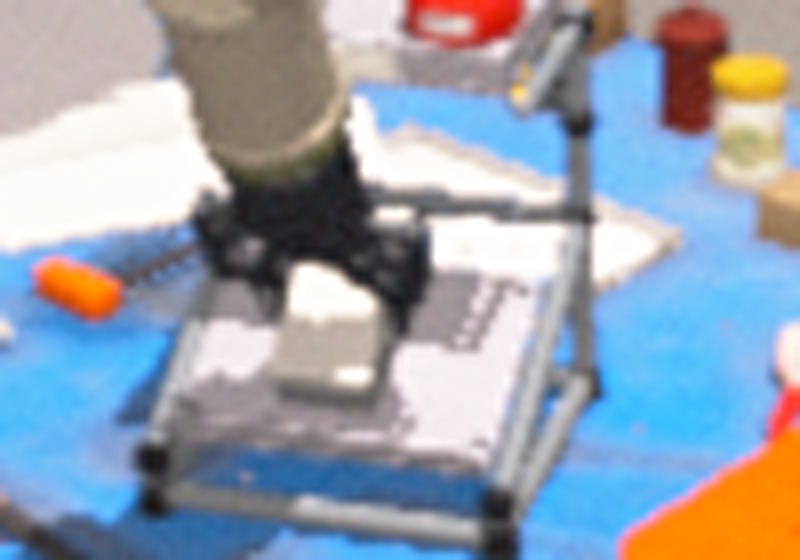

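View pics/t7.png

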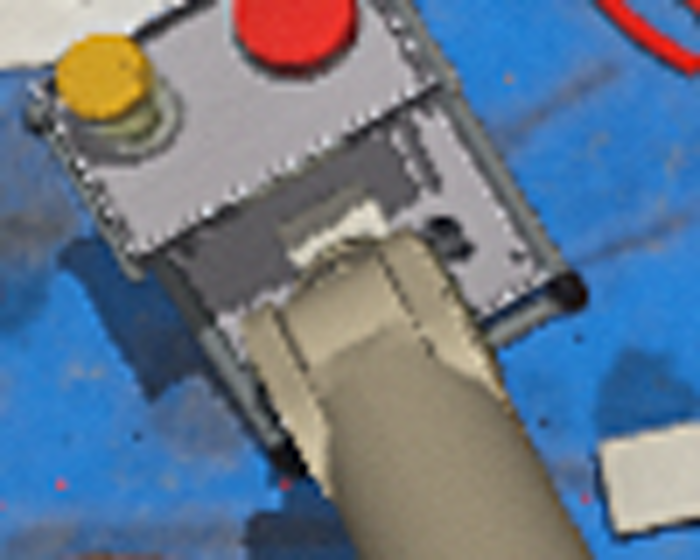

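The box sits between the guides laterally, and its low end in the scene crop is at (328,395). Continue slowly to contact.

Call:
arm_command([
  [0, 0.1, 0, 0.3, 0, 0, 0],
  [0, 0.2, 0, 0.6, 0, 0, 0],
  [0, 0.3, 0, 0.9, 0, 0, 0],
  [0, 0.3, 0, 1.2, 0, 0, 0],
  [0, 0.3, 0, 1.2, 0, 0, 0],
  [0, 0.3, 0, 1.2, 0, 0, 0],
])

```text
time: 15.83
eef_pos: [0.5367, 0.3469, 0.0975]
tcp_rot: [-3.137, 0.439, -2.59]
wrist_force: [-2.0, -0.1, -7.6]
grip_width: 0.0597
```

Call:
arm_command([
  [0, 0, 0, 0.1, 0, 0, 0],
  [0, 0, 0, 0.2, 0, 0, 0],
  [0, 0, 0, 0.3, 0, 0, 0],
  [0, 0, 0, 0.4, 0, 0, 0],
  [0, 0, 0, 0.4, 0, 0, 0],
  [0, 0, 0, 0.4, 0, 0, 0],
])

```text
time: 16.33
eef_pos: [0.5384, 0.3479, 0.0943]
tcp_rot: [-3.137, 0.44, -2.59]
wrist_force: [-1.8, -1.6, -6.9]
grip_width: 0.06
```

```bash
cat > st.py <<'E'
from h import *
for i in range(2): r.snapshot("scene"); o=r.get_obs(); print(o['time'],(o['eef_pos']-O)@np.c_[ex,ey,ez], o['wrist_force']@np.c_[ex,ey,ez],o['ft_torque']@np.c_[ex,ey,ez])
E
python3 st.py
```

```text
16.3833 [0.0047924  0.00027079 0.02575517] [-4.02217956  0.42793576 -5.07291851] [ 0.00981087  1.55441364 -0.0116314 ]
16.4333 [0.00480539 0.00027795 0.02579137] [-4.84542276 -0.8704328  -4.94607329] [ 0.0068405   1.52953764 -0.00824439]
```

Call:
arm_command([
  [0, 0, 0, 0.1, 0, 0, 0],
  [0, 0, 0, 0.2, 0, 0, 0],
  [0, 0, 0, 0.2, 0, 0, 0],
  [0, 0, 0, 0.2, 0, 0, 0],
])

```text
time: 16.77
eef_pos: [0.539, 0.3482, 0.093]
tcp_rot: [-3.137, 0.44, -2.591]
wrist_force: [-7.7, -5.2, 0.8]
grip_width: 0.0597
```

```bash
python3 st.py
```

```text
16.8167 [0.00483194 0.00027859 0.02419953] [-6.95829383 -0.6809975   4.17463554] [0.17198261 2.02392605 0.08364018]
16.8667 [0.00486886 0.00029    0.02422503] [-6.77287135 -0.63796964  4.1305507 ] [0.2281683  2.10740797 0.02280714]
```

Call:
arm_command([
  [0, 0, 0, 0.1, 0, 0, 0],
  [0, 0, 0, 0.2, 0, 0, 0],
  [0, 0, 0, 0.2, 0, 0, 0],
  [0, 0, 0, 0.2, 0, 0, 0],
])

```text
time: 17.2
eef_pos: [0.5391, 0.3483, 0.0928]
tcp_rot: [-3.139, 0.44, -2.591]
wrist_force: [-25.8, -18.3, 26.4]
grip_width: 0.06
```

```bash
python3 st.py
```

```text
17.25 [0.00487571 0.00025957 0.02398179] [-16.91341294  -1.85145061  37.80942779] [0.78026289 4.09917739 0.31665044]
17.3 [0.00489161 0.00025517 0.02399394] [-17.5698352   -1.26079713  37.34485578] [0.7882771  4.12798573 0.3476074 ]
```

Seated: the normal force climbs steeply. Relax the press and slide gently down to the lip.

Call:
arm_command([
  [0, 0, 0, -0.15, 0, 0, 0],
  [0, 0, 0, -0.22, 0, 0, 0],
  [0, 0, 0, -0.22, 0, 0, 0],
  [0, 0.1, 0, -0.22, 0, 0, 0],
  [0, 0.2, 0, -0.22, 0, 0, 0],
  [0, 0.3, 0, -0.22, 0, 0, 0],
  [0, 0.3, 0, -0.22, 0, 0, 0],
])

```text
time: 17.88
eef_pos: [0.5374, 0.3474, 0.0922]
tcp_rot: [-3.137, 0.442, -2.59]
wrist_force: [-0.0, -0.1, -0.9]
grip_width: 0.0604
```

```bash
python3 st.py
```

```text
17.9333 [0.00284518 0.00032128 0.02426136] [ 0.09079007 -0.1526903  -0.95035914] [ 0.0981125   0.6261703  -0.05476657]
17.9833 [0.00282482 0.00033254 0.02426356] [ 0.19383704 -0.04262652 -0.041459  ] [ 0.08084099  0.59618901 -0.10868298]
```

Call:
arm_command([
  [0, 0.1, 0, 0, 0, 0, 0],
  [0, 0.2, 0, 0, 0, 0, 0],
  [0, 0.3, 0, 0, 0, 0, 0],
  [0, 0.3, 0, 0, 0, 0, 0],
])

```text
time: 18.32
eef_pos: [0.5347, 0.3456, 0.0906]
tcp_rot: [-3.137, 0.441, -2.59]
wrist_force: [-0.8, 0.3, 2.1]
grip_width: 0.0604
```

```bash
python3 st.py
```

```text
18.3667 [-0.00073832  0.00031287  0.02419987] [ 0.32478287 -0.18100159  2.38092451] [ 0.1997314   0.45859055 -0.16703995]
18.4167 [-0.00075736  0.00034593  0.02419949] [ 0.98772419 -0.1265894   2.74880778] [ 0.21676192  0.505405   -0.08191754]
```

Call:
arm_command([
  [0, 0.1, 0, 0, 0, 0, 0],
  [0, 0.2, 0, 0, 0, 0, 0],
  [0, 0.3, 0, 0, 0, 0, 0],
  [0, 0.3, 0, 0, 0, 0, 0],
])

```text
time: 18.75
eef_pos: [0.5324, 0.3443, 0.0894]
tcp_rot: [-3.137, 0.441, -2.59]
wrist_force: [1.2, -0.6, 5.1]
grip_width: 0.0602
```

```bash
python3 st.py
```

```text
18.8 [-0.00361467  0.00034024  0.0241931 ] [1.91867126 0.37190504 5.05019213] [ 0.28122181  0.05685981 -0.03947532]
18.85 [-0.00360899  0.00032841  0.02420159] [2.5055556  0.19315779 4.90285708] [ 0.25465941  0.11929781 -0.06737322]
```

Call:
arm_command([
  [0, 0.1, 0, -0.02, 0, 0, 0],
  [0, 0.2, 0, -0.04, 0, 0, 0],
  [0, 0.3, 0, -0.05, 0, 0, 0],
  [0, 0.3, 0, -0.05, 0, 0, 0],
])

```text
time: 19.18
eef_pos: [0.532, 0.3441, 0.0899]
tcp_rot: [-3.136, 0.446, -2.59]
wrist_force: [12.5, 5.7, -2.3]
grip_width: 0.0602
```

```bash
python3 st.py
python3 - <<'E'
from h import *
p,d=r.snapshot("scene"); cv2.imwrite("pics/s8.png",cv2.resize(p[60:130,160:260,::-1],None,fx=8,fy=8,interpolation=2))
E
```

```text
19.2333 [-0.00378409  0.00042675  0.02487969] [12.01913069  0.0570004  -8.11599243] [ 0.04040901 -2.01942639  0.14679615]
19.2833 [-0.00383897  0.00039601  0.0248406 ] [11.34834148 -0.96343074 -7.49824403] [ 0.01144799 -2.022687    0.09246367]
```

View pics/s8.png

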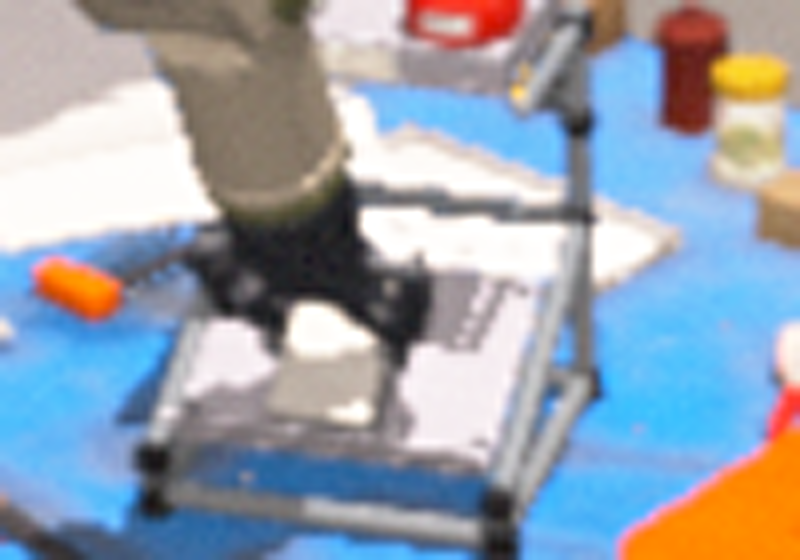

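The box stopped at x≈−3.8 mm on my scale with 12 N opposing, so it has met the lip. Relax, then release.

Call:
arm_command([
  [0, -0.1, 0, 0.03, 0, 0, 0],
  [0, -0.22, 0, 0.06, 0, 0, 0],
  [0, -0.22, 0, 0.06, 0, 0, 0],
  [0, -0.22, 0, 0.06, 0, 0, 0],
])

```text
time: 19.67
eef_pos: [0.5324, 0.3443, 0.0894]
tcp_rot: [-3.137, 0.442, -2.59]
wrist_force: [2.3, 0.6, 5.1]
grip_width: 0.0601
```

```bash
python3 st.py
```

```text
19.7167 [-0.00365397  0.00038119  0.02419808] [ 5.18763636 -0.45809984  2.64228044] [ 0.184442   -0.52379358  0.04697933]
19.7667 [-0.00366828  0.00034178  0.02421969] [ 6.19811737 -0.1717719   2.63562559] [ 0.20602576 -0.62335596  0.0348988 ]
```

Light forces now. Open the fingers and back off square to the shelf.

Call:
arm_command([
  [0.2, 0, 0, 0, 0, 0, 0],
  [0.5, 0, 0, 0, 0, 0, 0],
  [1, 0, 0, 0, 0, 0, 0],
  [1, 0, 0, 0, 0, 0, 0],
  [1, 0, 0, 0, 0, 0, 0],
  [1, 0, 0, 0, 0, 0, 0],
  [1, 0, 0, 0, 0, 0, 0],
])

```text
time: 20.35
eef_pos: [0.531, 0.3433, 0.0878]
tcp_rot: [-3.137, 0.438, -2.59]
wrist_force: [0.3, 0.7, -0.5]
grip_width: 0.0849
```

Call:
arm_command([
  [1, 0, 0, -0.5, 0, 0, 0],
  [1, 0, 0, -2, 0, 0, 0],
  [1, 0, 0, -5, 0, 0, 0],
  [1, 0, 0, -8, 0, 0, 0],
  [1, 0, 0, -11, 0, 0, 0],
  [1, 0, 0, -14, 0, 0, 0],
  [1, 2, 0, -17, 0, 0, 0],
  [1, 6, 0, -18, 0, 0, 0],
  [1, 10, 0, -18, 0, 0, 0],
  [1, 13, 0, -18, 0, 0, 0],
  [1, 13, 0, -18, 0, 0, 0],
])

```text
time: 21.27
eef_pos: [0.3913, 0.2611, 0.2123]
tcp_rot: [3.139, 0.445, -2.587]
wrist_force: [-0.1, 0.4, 0.5]
grip_width: 0.0855
```

Run:
```python
from h import *
p,d=r.snapshot("scene"); cv2.imwrite("pics/s9.png",cv2.resize(p[40:130,160:260,::-1],None,fx=6,fy=6,interpolation=2)); np.save("pics/s9.npy",d)
p,d=r.snapshot("top"); cv2.imwrite("pics/t9.png",cv2.resize(p[130:230,130:250,::-1],None,fx=6,fy=6,interpolation=2)); np.save("pics/t9.npy",d)
o=r.get_obs(); print(o['time'],o['eef_pos'],o['wrist_force'],o['grip_width'])
```

```text
21.3667 [0.39232569 0.25774448 0.21040038] [ 0.94256213 -0.40409065  0.87400883] 0.08535085971173688
```

View pics/s9.png

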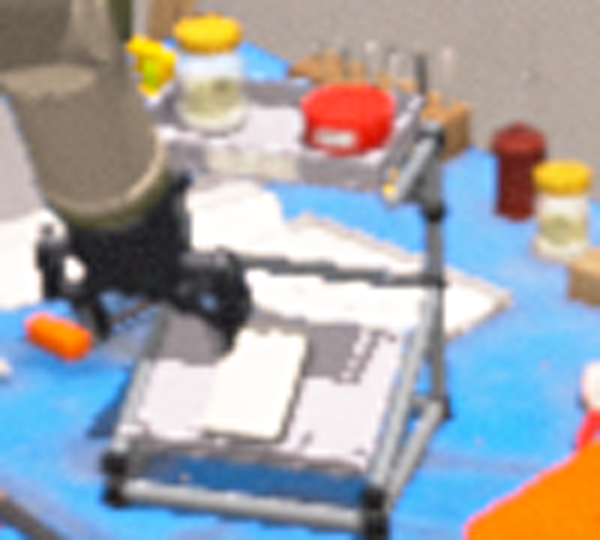

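View pics/t9.png

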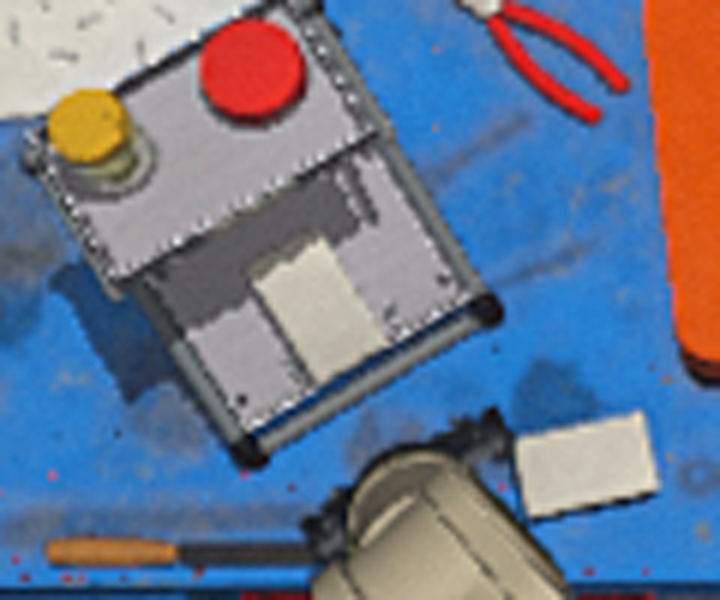

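The box lies lengthwise against the front lip between the guides: scene crop (258,385), top crop (320,315). The jar still stands. Last, check flatness and height from depth, and the other boxes.

Run:
```python
from h import *
p,d=r.snapshot("top"); P=cloud("top",d); hsv=cv2.cvtColor(p,cv2.COLOR_RGB2HSV)
Mx=np.c_[ex,ey,ez]
for n in("top","scene"):
    p,d=r.snapshot(n); P=cloud(n,d); L=(P-O)@Mx
    s=(abs(L[...,0])<.042)&(abs(L[...,1])<.025)&(abs(L[...,2]-.034)<.012); Q=L[s]; c=Q.mean(0); nn=np.linalg.svd(Q-c)[2][2]; nn*=np.sign(nn[2]); print(n,s.sum(),"box top z",c[2],"normal",nn)
    s=(abs(L[...,0])<.05)&(abs(L[...,1])<.09)&(abs(L[...,1])>.05)&(abs(L[...,2])<.012); Q=L[s]; print(" plate z",Q[:,2].mean(), "diff",c[2]-Q[:,2].mean()); nn=np.linalg.svd(Q-Q.mean(0))[2][2]; print(nn*np.sign(nn[2]))
    s=(abs(L[...,0])<.09)&(abs(L[...,1])<.07)&(L[...,2]>.022)&(L[...,2]<.046)
    print(" rect",cv2.minAreaRect((L[s][:,:2]*1000).astype(np.float32)))
p,d=r.snapshot("top");P=cloud("top",d);hsv=cv2.cvtColor(p,cv2.COLOR_RGB2HSV)
for k in'AC':
    u,v=proj("top",BX[k][0]+[0,0,.034])[0].astype(int)
    m=(hsv[...,1]<70)&(hsv[...,2]>130)&(abs(P[...,2]-.034)<.008); w=np.zeros_like(m); w[v-17:v+17,u-22:u+22]=1
    ct=max(cv2.findContours((m&w).astype(np.uint8),0,2)[0],key=len); print(k,cv2.minAreaRect((onplane("top",ct[:,0],.034)[:,:2]*1000).astype(np.float32)))
```

```text
top 219 box top z 0.03601013941720291 normal [ 0.00346275 -0.01982962  0.99979738]
 plate z 0.001641929933779732 diff 0.03436820948342317
[ 0.0034419  -0.00676435  0.9999712 ]
 rect ((-1.7618637084960938, -6.0673675537109375), (113.04161071777344, 104.85978698730469), 89.34355926513672)
scene 148 box top z 0.03566063039847499 normal [0.00934266 0.01201306 0.99988419]
 plate z 0.0019984829801326072 diff 0.03366214741834238
[ 0.01439814 -0.00340857  0.99989053]
 rect ((-7.801433563232422, 8.117107391357422), (111.85369110107422, 125.730224609375), 3.3754146099090576)
A ((422.46759033203125, 151.56106567382812), (60.73838806152344, 100.31261444091797), 11.179519653320312)
C ((499.39208984375, -450.460205078125), (60.628475189208984, 98.83594512939453), 9.25197696685791)
```

```bash
python3 -c "
from rig import r
print(r.get_obs()['time'],r.get_obs()['dq'].round(3)); print(r.hand_in())"
```

```text
21.5667 [-0.026  0.004  0.005 -0.002 -0.005 -0.004  0.004]
the job is handed in; nothing more can be done
None
```

The full box (B) is on the sloping shelf, lying lengthwise against the front lip between the guides, and I handed the job in at 21.6 s. `r.hand_in()` gave no verdict.

- **Weighing:** I tilted box A about 7° by one end and it pulled only about 1.2 N, so it is empty. Box B pulled about 3.2 N at its end and 8.9 N when lifted level, about 0.9 kg, so it is the full one. I did not weigh C; it must be empty because only one box is full.
- **Placing:** I carried B over leaning 25°, lowered it square to the shelf and slid it down until it stopped with about 12 N against it, which I took as the lip. Then I eased off, opened the fingers and backed away.
- **Flatness:** The two cameras' depth put B's top 33.7 to 34.4 mm above the plate, against its 34 mm height. It is tilted about 1°, so the pin should be fully down; I could not see or read the pin directly.
- **Other boxes and jar:** A and C are flat and within about 1 mm of where they started. The jar is upright and the hand is clear.
- **What disagreed:** The lip stopped the box about 4 mm further down the slope than my shelf estimate. Triangulating the pin put the shelf about 4 mm lower than the depth images did; I worked from a height near the depth value and lowered by feel. My outline fit of the seated box also picked up parts of the stand, so its centring across the shelf rests on the tool position (0.3 mm off my middle line) and the pictures.

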